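# Hold the gas lighter over the firelighter in the jiko

## Robot

A 7-joint arm with a two-finger parallel gripper is mounted at the origin on the work surface. World frame = base frame: x ahead of the robot, y to its left, z up, the work surface at z = 0. Lengths are in m, angles in rad, forces in N, time in s.
With the tool pointing down it reaches from about 0.4 to 0.925 m from the base axis. Payload 5.6 kg.
Tool frame: the origin (TCP) lies on the centre line of the jaws, within the pads' length; the fingertips stand 25 mm ahead of it and the grasp point (between the pads) lies 6 mm ahead of it; x points along the fingers, z is the direction in which the jaws open and shut, and the axes are right-handed (so a half turn about x gives the same grasp; the last joint's range is limited). The gripper opens to 85 mm and grips with 20 to 120 N. Pads are 22 mm wide; open, the fingers measure 114 mm over their backs; the gripper's body (76 mm by 85 mm) begins 54 mm behind the grasp point. The pads swing forward as they close: fully open they stand 13 mm farther back than shut.
Start: joints at [-1.146, 0.468, -0.012, 1.603, 0.006, 1.071, -0.056], TCP at [0.293, 0.58, 0.256] pointing down, gripper open.
Joint ranges: [-2.53, 2.53], [-0.31, 2.02], [-1.57, 1.55], [0.28, 2.44], [-1.29, 4.43], [0.15, 1.84], [-2.92, 2.92]. Speed limits (rad/s): [2.57, 2.57, 3.14, 3.14, 3.14, 3.14, 3.14].

## Interface

Orientations are given as a 3x3 rotation matrix whose columns are the frame's x, y, z axes.
In Python, from workcell import readout, vision, ticket gives the robot as it stands. The module is installed in compiled form; this text tells all that it offers.
- The arm moves only by the shell command python3 -m handwheel 'ROWS' [OPENING]. ROWS is JSON, a list of rows, each a list of 4 numbers: the shift along the tool's x, y, z in m, then the turn about the tool's x in degrees. In form: [[tx, ty, tz, turn], ...]. A call has 1 to 10 rows; each row is the pose to reach, as a shift and turn from the pose commanded when the call began, along the tool's axes at that moment; what a row does not reach only later rows make up. A row lasts 1/10 s, in which the tool goes at most 50 mm and 8.59 degrees, less where a joint would pass 70% of its speed; a pose out of reach is approached as far as the arm can. A call with a gripper value outside its range is refused whole. OPENING is the closure in counts, from 0 (fully open) to 255 (shut), set as the call begins (- or left out, the last holds). The fingers move at their own pace and stop on an object; the grip force is fixed at half the most. Time passes only in rows, so rows that repeat a pose let the fingers close. It gives the time, the measured TCP pose, the force and the opening at its end, in the units of the state.
- readout.get_obs(): the state, without advancing time (a new reading comes with each control period).
- vision.capture(name): name is "scene" or "side" or "wrist"; returns a dict with "pixels" (384x512x3 uint8, red, green, blue), "K" (3x3 intrinsics, pixels), "dist" ([k1, k2, p1, p2, k3] as OpenCV has them; the pictures are not rectified), "rvec" (rotation vector, rad) and "tvec" (3), from world to camera coordinates, as OpenCV has them. Camera axes: x right, y down, z forward; pixel columns grow to the right and rows downward; lengths in m; the calibration is good to about 2 mm. A picture is of the moment at which its call begins. There is no depth.
- ticket.job_done(): hands the job in, once; it reports no verdict.
The state is a dict: "clock": time; "qpos": joint angles; "qd": joint speeds; "joint_efforts": joint torques, N m; "tcp_pos": TCP position; "eef_rot": TCP orientation; "wrist_force": force on the tool from outside, world axes, zero at the start; "moment": the same for the moment, N m; "opening": finger opening in m.
Only numpy, scipy, OpenCV 4.12 (cv2) and the standard library are available. Lean on these libraries where they do the work, as an engineer would, in place of code of your own. Each camera call takes 0.05 s, during which the arm holds its last target.

## Task

The jiko is laid and ready to light: pick up the long-necked gas lighter from the floor, lift it clear over the kettle and the charcoal tin, and hold its nozzle over the middle of the white firelighter block that lies on the charcoal in the jiko, pointing down at about 30 degrees, with the tip about 15 mm above the block. The lighter must never touch the block, and at the end it touches neither the jiko nor anything else but the gripper; leave the block and all the other things undisturbed. Finish there, still holding the lighter steady in the gripper: do not put it down or let go.

Things in the scene. Friction and masses are not known exactly. Their poses are not given: they have to be found in the camera images.
- lighter_grip (a point): Gas lighter, loose, lying on its flat side on the floor: black plastic handle, thin straight steel neck, 279 mm long, 85 g. This point: middle of the handle where to grip it, 11 mm above the floor; there 28 mm wide (level), 22 mm thick, parallel-sided from 65 mm behind to 30 mm ahead of it (then comes a trigger guard on one side). x axis: towards the nozzle; z: up as it lies.
- lighter_nozzle (a point): Tip of the lighter's nozzle, the open end of the steel neck (neck 10 to 12 mm in diameter, free length 119 mm): 203 mm ahead of lighter_grip along the lighter's x axis and 3 mm to its left (+y); same axes as lighter_grip. 11 mm above the floor at the start.
- firelighter_top (a point): Centre of the top face of the firelighter: a cream-white block 34 x 34 x 22 mm (20 g), loose, lying flat on the level charcoal inside the jiko's mouth, up to about 25 mm off the jiko's centre. z axis up. Its top face is 187 mm above the floor. (Five like blocks lie in the open carton on the floor; they are not meant.)
- jiko_rim (a point): Centre of the jiko's mouth at its rim, 190 mm above the floor. Fixed hourglass-shaped sheet-metal charcoal stove with clay liner, 242 mm across the rim, mouth 190 mm, charcoal 165 mm above the floor. Three steel pot rests (219 mm high) stand 73 to 107 mm from the centre at 90, 210, 330 degrees from its x axis; two loops reach 157 mm out along +x and -x, 160 mm high.
- kettle: Small aluminium kettle, loose, standing between the lighter and the jiko; body 136 mm across, 162 mm high over its arched handle, spout reaching 112 mm along its x. Origin: centre of its underside.
- tin: Round metal charcoal tin, loose, standing between the lighter and the jiko, 156 mm across, 140 mm high (170 mm with its lid and knob). Origin: centre of its underside. Kettle and tin may have changed places.
- tin_lid: Lift-off lid on the tin, 162 mm across, with a small wooden knob. Origin: centre of the underside, at the tin's top.
- poker: Long steel poker, 500 mm, 11 mm thick with a ring at one end, lying on the floor. Origin at mid-length on the floor, x along it.
- fan: Red plastic hand fan lying flat, 270 mm long, 165 mm wide, 10 mm high. Origin on the floor, under the middle of its handle.
- mug: White enamel mug, 82 mm across, 78 mm high. Origin: centre of its underside.
- tongs: Steel charcoal tongs lying flat, 290 mm long, 12 mm high. Origin at mid-length on the floor.
- carton: Open cardboard carton with spare firelighter blocks, 120 x 86 x 42 mm. Origin: centre of its underside.
Things that resemble listed ones, but are neither listed nor needed, are in the scene too. What is meant by the part that bears firelighter_top is not blue or pink, and is the smaller of those in its own colour.

How it is judged:
On the way:
1. the lighter is lifted clear, its handle above the kettle and the tin (over 0.18 m) (height (world z) of lighter_grip above 0.18 m), for 0.1 s.
At the end, for the whole second after the job is handed in: Lighter held in the fingers at rest, nozzle tip within 14 mm sideways of the middle of the firelighter's top and 6 to 30 mm above it, neck 13 to 53 degrees below level; it touches no jiko, firelighter or other thing; firelighter within 8 mm of its start (horizontal distance between lighter_nozzle and firelighter_top below 0.014 m and z of lighter_nozzle in the frame of firelighter_top between 0.006 and 0.03 m and angle between lighter_grip's own x axis and vertical between 1.8 and 2.5 rad and contact force between lighter and the fingers above 1 N and contact force between lighter and jiko below 0.1 N and contact force between lighter and firelighter below 0.1 N and contact force between lighter and kettle below 0.1 N and contact force between lighter and tin below 0.1 N and contact force between lighter and tin_lid below 0.1 N and contact force between lighter and poker below 0.1 N and contact force between lighter and fan below 0.1 N and contact force between lighter and mug below 0.1 N and contact force between lighter and tongs below 0.1 N and contact force between lighter and carton below 0.1 N and linear speed of lighter below 0.02 m/s and distance of firelighter_top from where it was at the start of the episode below 0.008 m); the arm keeps its last pose, push and grip.
It fails at once if the lighter touches the firelighter (contact force between lighter and firelighter above 0.3 N).
It fails at once if the firelighter is shifted more than 8 mm (distance of firelighter_top from where it was at the start of the episode above 0.008 m).
It fails at once if a bystander is knocked or shifted more than 15 mm (distance of any of kettle, tin, tin_lid, poker, fan, mug, tongs, carton from where it was at the start of the episode above 0.015 m).
It also fails if it takes over 32 s, if anything falls off the work surface, if the arm or the gripper's body presses on something with over 40 N, if the wrist force passes 120 N, or if a joint passes its speed limit or range.

## Working session

There is one attempt and no reset: what is moved stays moved. The work goes in short steps, Python scripts to look and compute and a shell command to move; the robot and the scene stay as the last step left them, time stands still between calls to the robot, and variables do not carry over. Pictures are saved under pics/ and viewed, and the job is handed in when it is done.

```bash
mkdir -p pics; ls; python3 - <<'E'
from workcell import readout, vision, ticket
import cv2,pickle
o=readout.get_obs();print(o)
d={}
for n in ["scene","side","wrist"]:
    c=vision.capture(n);d[n]=c
    cv2.imwrite(f"pics/{n}0.png",cv2.resize(c["pixels"][:,:,::-1],(800,600),interpolation=cv2.INTER_CUBIC))
    print(n,c["K"],c["dist"],c["rvec"],c["tvec"])
pickle.dump(d,open("cap0.pkl","wb"))
E
```

```text
pics
{'clock': 0.0, 'qpos': array([-1.14599367,  0.46840588, -0.01158527,  1.60365892,  0.00599032,
        1.07142131, -0.05632604]), 'qd': array([ 8.88165098e-05, -3.50228093e-05, -1.85734967e-04, -2.63992547e-04,
       -2.66959212e-04, -6.25364506e-04, -1.99457405e-04]), 'joint_efforts': array([-1.18456810e-03, -5.32389128e+01,  2.07433978e-02, -2.51303905e+01,
        1.13671896e-02,  7.82752672e-03, -3.29587067e-05]), 'tcp_pos': array([0.29292591, 0.57965024, 0.25530506]), 'eef_rot': array([[-7.22420595e-04, -8.92511660e-01,  4.51023741e-01],
       [-1.71296293e-03,  4.51024301e-01,  8.92510026e-01],
       [-9.99998272e-01, -1.27819323e-04, -1.85466863e-03]]), 'wrist_force': array([ 0.28979525, -0.48895899,  0.23002286]), 'moment': array([-0.01644083, -0.0027067 , -0.05738653]), 'opening': 0.08537218488085163}
scene [[351.0963056    0.         253.09625798]
 [  0.         351.0963056  193.69402568]
 [  0.           0.           1.        ]] [-0.0391772  0.         0.         0.         0.       ] [ 1.99300943 -1.46400494  0.56833374] [-0.17370823  0.50469793  0.76840268]
side [[365.00497026   0.         256.73024842]
 [  0.         365.00497026 192.30460426]
 [  0.           0.           1.        ]] [-0.09347004  0.          0.          0.          0.        ] [ 0.39302998 -2.82700431  1.06885077] [0.56347306 0.21560532 1.16233294]
wrist [[277.56253429   0.         254.78303357]
 [  0.         277.56253429 200.15894783]
 [  0.           0.           1.        ]] [-0.00509196  0.          0.          0.          0.        ] [-2.43006656 -1.49434839 -0.24379521] [-0.64944869 -0.04234885  0.38086558]
```

View pics/scene0.png

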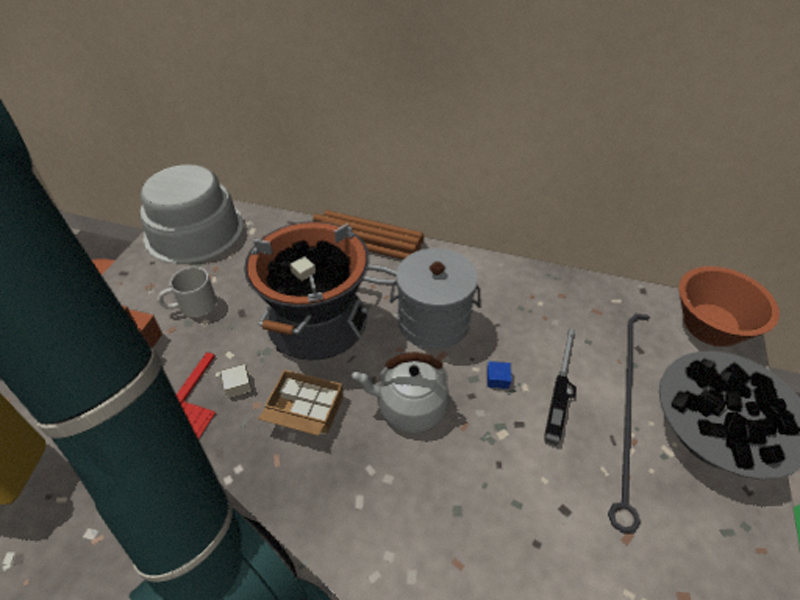

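View pics/side0.png

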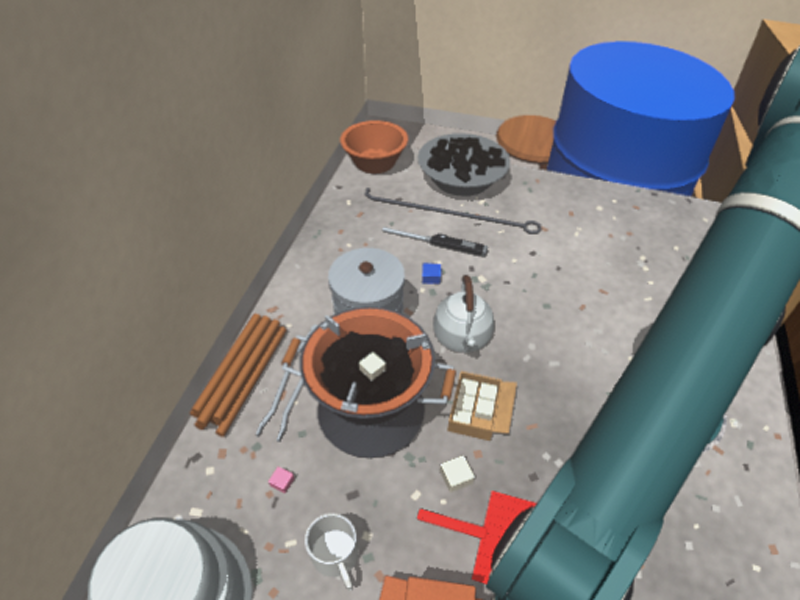

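View pics/wrist0.png

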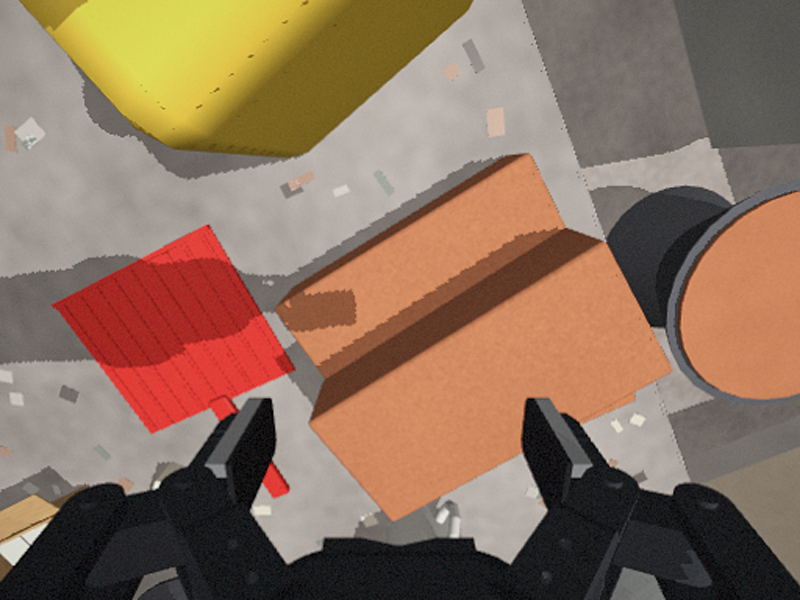

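The scene view shows the lighter with its nozzle at (571,332) and handle end at (552,440). The jiko is at about (308,265) with the white block on the charcoal at (303,267), the tin at (437,295) and the kettle at (413,395). The loose white, blue and pink blocks are decoys. Next I'll turn these pixels into positions, using enlarged crops.

```bash
cat > h.py <<'E'
import cv2,numpy as np,pickle
def ray(c,uv):
    R,_=cv2.Rodrigues(np.array(c["rvec"],float));t=np.array(c["tvec"],float).ravel()
    p=cv2.undistortPoints(np.array(uv,float).reshape(-1,1,2),np.array(c["K"]),np.array(c["dist"])).reshape(-1,2)
    d=np.c_[p,np.ones(len(p))]@R
    return -R.T@t,d
def onz(c,uv,z):
    o,d=ray(c,uv); return o+d*((np.asarray(z)-o[2])/d[:,2])[:,None]
def tri(c1,u1,c2,u2):
    o1,d1=ray(c1,[u1]);o2,d2=ray(c2,[u2]);d1=d1[0]/np.linalg.norm(d1);d2=d2[0]/np.linalg.norm(d2)
    A=np.c_[d1,-d2];s=np.linalg.lstsq(A,o2-o1,rcond=None)[0];a=o1+d1*s[0];b=o2+d2*s[1];return (a+b)/2,np.linalg.norm(a-b)
def proj(c,P):
    return cv2.projectPoints(np.array(P,float).reshape(-1,3),np.array(c["rvec"],float),np.array(c["tvec"],float),np.array(c["K"]),np.array(c["dist"]))[0].reshape(-1,2)
def crop(c,x0,y0,w,h,s,fn):
    cv2.imwrite(fn,cv2.resize(c["pixels"][y0:y0+h,x0:x0+w,::-1],None,fx=s,fy=s,interpolation=cv2.INTER_CUBIC))
E
python3 - <<'E'
from h import *
d=pickle.load(open("cap0.pkl","rb"))
S,D=d["scene"],d["side"]
crop(S,330,200,60,90,6,"pics/c1.png")
crop(D,235,135,85,40,8,"pics/c2.png")
crop(S,150,130,100,100,6,"pics/c3.png")
crop(D,185,190,100,100,6,"pics/c4.png")
k=1/1.5625
f=lambda *p:np.array(p)*k
print("tip S",onz(S,f(571,332),.011),"rear",onz(S,f(552,440),.011))
print("tip D",onz(D,f(385,231),.011),"rear",onz(D,f(486,250),.011))
print("block top S",onz(S,f(303,265),.187),"D",onz(D,f(372,362),.187))
print("tin knob",tri(S,f(437,267),D,f(366,267)))
print("kettle", tri(S,f(413,370),D,f(467,300)))
print("base S kettle",onz(S,f(415,410),.03),"D",onz(D,f(465,325),.05))
for nm,z,s in [("blue",.03,(500,370)),("bowl",.06,(728,300)),("plate",.03,(738,410)),("pokr",.006,(624,517)),("pokt",.006,(640,318)),("carton",.042,(303,400)),("wblock",.03,(235,378)),("mug",.078,(192,280))]:
    print(nm,onz(S,f(*s),z))
E
```

```text
tip S [[ 0.72823606 -0.34291848  0.011     ]] rear [[ 0.45896212 -0.33432408  0.011     ]]
tip D [[ 0.72413733 -0.33514314  0.011     ]] rear [[ 0.45588251 -0.33705914  0.011     ]]
block top S [[0.58502127 0.18749305 0.187     ]] D [[0.58588262 0.19016312 0.187     ]]
tin knob (array([ 0.67826573, -0.05376328,  0.16356763]), np.float64(0.001950749670621108))
kettle (array([ 0.46168472, -0.06831046,  0.11147368]), np.float64(0.0036320732791898583))
base S kettle [[ 0.4348858  -0.08263534  0.03      ]] D [[ 0.45545214 -0.04925348  0.05      ]]
blue [[ 0.5711618  -0.21624414  0.03      ]]
bowl [[ 0.87294859 -0.65086772  0.06      ]]
plate [[ 0.61040951 -0.65821374  0.03      ]]
pokr [[ 0.35355299 -0.46664834  0.006     ]]
pokt [[ 0.81821808 -0.48530078  0.006     ]]
carton [[0.38635476 0.11931946 0.042     ]]
wblock [[0.39930013 0.27127272 0.03      ]]
mug [[0.57375611 0.46053644 0.078     ]]
```

View pics/c1.png

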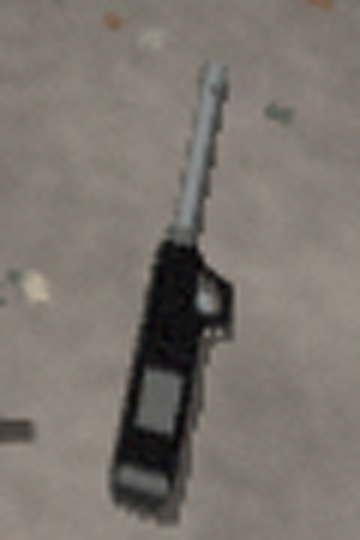

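View pics/c2.png

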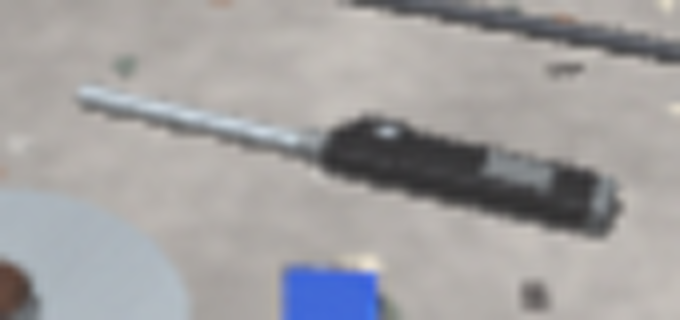

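View pics/c3.png

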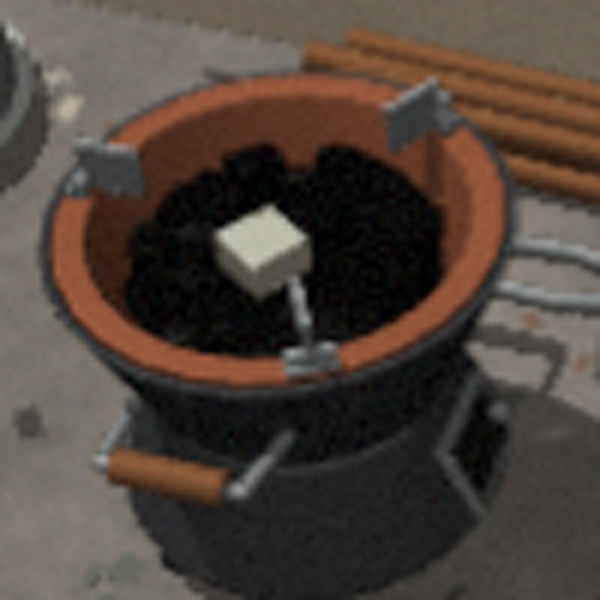

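View pics/c4.png

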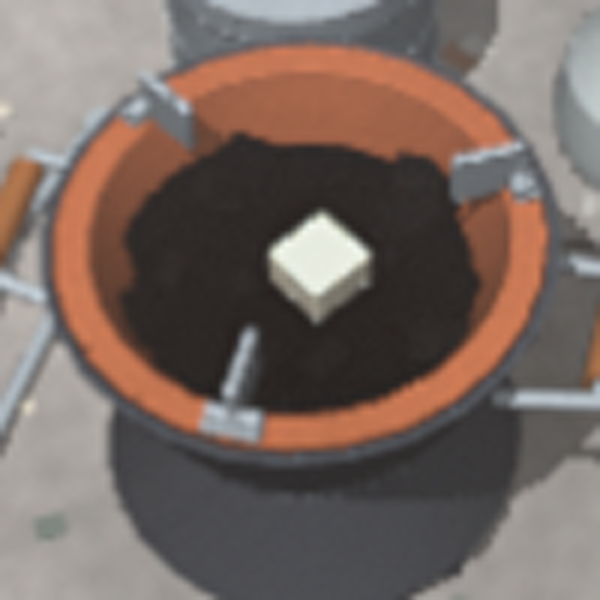

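```bash
python3 - <<'E'
from h import *
d=pickle.load(open("cap0.pkl","rb"))
S,D=d["scene"],d["side"]
g=lambda pts,s,o:(np.array(pts,float)+.5)/s-.5+np.array(o)
c1=g([(214,68),(180,235)],6,(330,200));c2=g([(82,94),(320,149)],8,(235,135))
print("neck S",onz(S,c1,.011),"\nD",onz(D,c2,.011)); print([tri(S,a,D,b) for a,b in zip(c1,c2)])
b3=g([(262,240)],6,(150,130));b4=g([(320,257)],6,(185,190))
print("blk",onz(S,b3,.187),onz(D,b4,.187),tri(S,b3[0],D,b4[0]))
print(onz(S,g([(215,243),(265,205),(310,240),(262,272)],6,(150,130)),.187))
for c,p,o in [(S,[(42,245),(517,200),(280,70),(300,397)],(150,130)),(D,[(48,240),(552,225),(300,43),(290,460)],(185,190))]:
    P=onz(c,g(p,6,o),.19);print("rim",P)
    A=np.c_[2*P[:,:2],np.ones(4)];x=np.linalg.lstsq(A,(P[:,:2]**2).sum(1),rcond=None)[0];print(x[:2],np.sqrt(x[2]+x[:2]@x[:2]))
# rests
print("rests S",onz(S,g([(85,150),(410,105),(310,355)],6,(150,130)),.219)[:,:2],"D",onz(D,g([(150,85),(525,160),(232,410)],6,(185,190)),.219)[:,:2])
# handle rear corners S top face z=.022
print("rear corners",onz(S,g([(115,470),(175,475),(112,495),(178,515)],6,(330,200)),.02)[:,:2])
print("D handle edges",onz(D,g([(560,160),(548,222),(615,185),(605,232)],8,(235,135)),.015)[:,:2])
E
```

```text
neck S [[ 0.73495186 -0.3416729   0.011     ]
 [ 0.61448376 -0.33550509  0.011     ]] 
D [[ 0.73316526 -0.34237572  0.011     ]
 [ 0.6052143  -0.33551849  0.011     ]]
[(array([ 0.73302683, -0.34125539,  0.01248564]), np.float64(0.0008772453715752288)), (array([ 0.60664776, -0.33325294,  0.01624216]), np.float64(0.0063579848937067125))]
blk [[0.58449726 0.18945045 0.187     ]] [[0.58556492 0.19264439 0.187     ]] (array([0.58640815, 0.190854  , 0.18461053]), np.float64(0.0005671863031645923))
[[0.57558341 0.21106527 0.187     ]
 [0.60881048 0.19873467 0.187     ]
 [0.59155235 0.16645321 0.187     ]
 [0.56336508 0.17993765 0.187     ]]
rim [[0.54610878 0.29144685 0.19      ]
 [0.64682672 0.07628267 0.19      ]
 [0.70807382 0.23407068 0.19      ]
 [0.48934805 0.12701666 0.19      ]]
[0.59699986 0.18405711] 0.1203139768265768
rim [[0.70823078 0.2202197  0.19      ]
 [0.48711304 0.14807241 0.19      ]
 [0.63355518 0.07438944 0.19      ]
 [0.56513427 0.29873146 0.19      ]]
[0.5971139  0.18588785] 0.11680333088575066
rests S [[0.58865432 0.28347843]
 [0.6687972  0.14054818]
 [0.49088053 0.11903222]] D [[0.68449024 0.14198478]
 [0.50393216 0.13668047]
 [0.58936947 0.29828468]]
rear corners [[ 0.46134065 -0.31950381]
 [ 0.46694127 -0.34687509]
 [ 0.44776236 -0.31984087]
 [ 0.44633846 -0.35049709]]
D handle edges [[ 0.48627868 -0.35685179]
 [ 0.48361005 -0.31091914]
 [ 0.45638899 -0.34644677]
 [ 0.45526788 -0.31176067]]
```

```bash
cat >> h.py <<'E'
def go(x,y,z,psi):  # lighter yaw psi deg; tool z yaw = psi-90
    from workcell import readout
    o=readout.get_obs();R=o["eef_rot"];p=o["tcp_pos"]
    phi=np.degrees(np.arctan2(R[1,2],R[0,2]));turn=-((psi-90-phi+180)%360-180)
    s=R.T@(np.array([x,y,z])-p)
    print("t",o["clock"],"tcp",p.round(4),"psi",round(phi+90,2),"down",R[:,0].round(4),"F",o["wrist_force"].round(1),"open",round(o["opening"],4),"q",o["qpos"].round(2))
    print("ROW",s.round(4),"turn",round(turn,2),"dist",np.linalg.norm(s).round(3))
E
python3 - <<'E'
from h import *
d=pickle.load(open("cap0.pkl","rb"))
S,D,W=d["scene"],d["side"],d["wrist"]
k=1/1.5625
for z in (.06,.12): print("brick",z,onz(D,np.array([(385,578),(475,585)])*k,z)[:,:2],onz(S,np.array([(160,325)])*k,z)[:,:2],onz(W,np.array([(310,420),(390,520),(670,370)])*k,z)[:,:2])
print("fan W",onz(W,np.array([(55,305),(208,225),(293,370),(150,432)])*k,.01)[:,:2])
go(.531,-.3345,.20,-2.5)
E
python3 -m handwheel '[[-0.04,-0.625,-0.709,155.7],[-0.04,-0.625,-0.709,155.7],[-0.04,-0.625,-0.709,155.7],[-0.04,-0.625,-0.709,155.7],[-0.04,-0.625,-0.709,155.7],[-0.04,-0.625,-0.709,155.7],[-0.04,-0.625,-0.709,155.7],[-0.04,-0.625,-0.709,155.7],[-0.04,-0.625,-0.709,155.7],[-0.04,-0.625,-0.709,155.7]]' 0
python3 -c "
from h import *;go(.531,-.3345,.20,-2.5)"
```

```text
brick 0.06 [[0.47118777 0.49992631]
 [0.33149981 0.47224765]] [[0.45344674 0.46748099]] [[0.36575562 0.46066476]
 [0.489189   0.47218192]
 [0.45575228 0.74083088]]
brick 0.12 [[0.46549243 0.51492044]
 [0.33460262 0.48898511]] [[0.41463269 0.41877813]] [[0.3379119  0.49061789]
 [0.43770311 0.49992907]
 [0.41067078 0.71712157]]
fan W [[0.18669565 0.29389437]
 [0.19014796 0.45502124]
 [0.33580563 0.44885133]
 [0.33019177 0.28881061]]
t 0.15 tcp [0.293  0.5798 0.2556] psi 153.19 down [-5.0e-04 -1.3e-03 -1.0e+00] F [-0.4  0.1  0.4] open 0.0855 q [-1.15  0.47 -0.01  1.6   0.01  1.07 -0.06]
ROW [ 0.0566 -0.6247 -0.7086] turn 155.69 dist 0.946
clock: 1.15
tcp_pos: [0.419, 0.0947, 0.2777]
eef_rot: [[0.0, 0.392, 0.92], [0.001, 0.92, -0.392], [-1.0, 0.001, 0.0]]
wrist_force: [1.4, 0.3, 0.4]
opening: 0.0858
t 1.15 tcp [0.419  0.0947 0.2777] psi 66.92 down [ 4.e-04  6.e-04 -1.e+00] F [1.4 0.3 0.4] open 0.0858 q [-0.74  0.05  0.46  2.11 -0.03  0.99 -0.67]
ROW [ 0.0774 -0.351   0.2714] turn 69.42 dist 0.45
```

```bash
python3 -m handwheel '[[0.077,-0.351,0.271,69.4],[0.077,-0.351,0.271,69.4],[0.077,-0.351,0.271,69.4],[0.077,-0.351,0.271,69.4],[0.077,-0.351,0.271,69.4],[0.077,-0.351,0.271,69.4],[0.077,-0.351,0.271,69.4],[0.077,-0.351,0.271,69.4],[0.077,-0.351,0.271,69.4],[0.077,-0.351,0.271,69.4]]'
python3 - <<'E'
from h import *
from workcell import vision
go(.531,-.3345,.20,-2.5)
c=vision.capture("wrist");pickle.dump(c,open("w1.pkl","wb"))
im=cv2.resize(c["pixels"][:,:,::-1],(800,600),interpolation=cv2.INTER_CUBIC);cv2.imwrite("pics/w1.png",im)
print(proj(c,[(.734,-.342,.011),(.531,-.3345,.022),(.455,-.331,.022)])*1.5625)
E
```

```text
clock: 2.15
tcp_pos: [0.5312, -0.3392, 0.1989]
eef_rot: [[-0.003, 0.999, -0.046], [-0.005, -0.046, -0.999], [-1.0, -0.003, 0.006]]
wrist_force: [-0.6, -0.6, 0.1]
opening: 0.0854
t 2.15 tcp [ 0.5312 -0.3392  0.1989] psi -2.63 down [-0.0031 -0.0054 -1.    ] F [-0.6 -0.6  0.1] open 0.0854 q [-0.04  0.59  0.78  1.74 -0.48  1.   -0.7 ]
ROW [-0.0012 -0.0004 -0.0047] turn -0.13 dist 0.005
[[384.86205713 -51.67915152]
 [390.03565519 290.74191834]
 [390.67688326 386.8141716 ]]
```

View pics/w1.png

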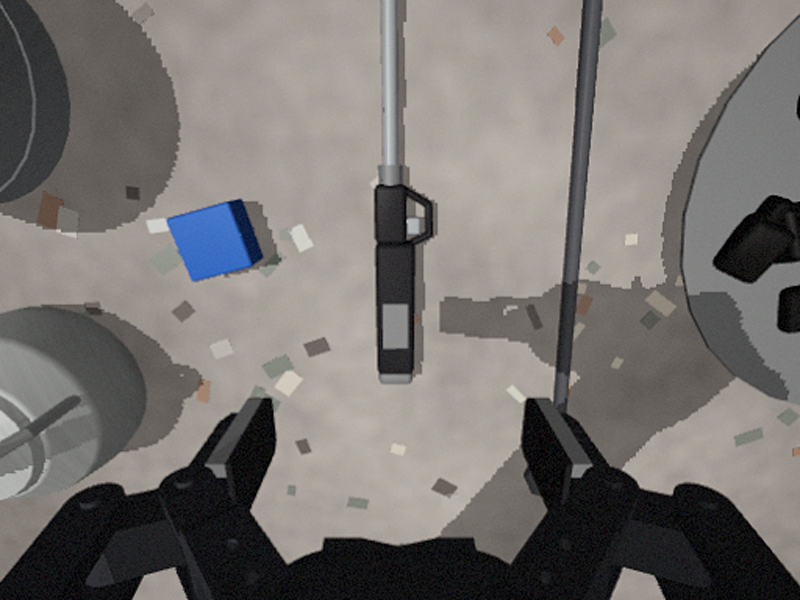

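The wrist view shows the handle running from (391,185) to (396,380) and the neck going up to (394,0). The jaws are clear of the blue block and the poker. Next is to refine the lighter's pose from this picture.

```bash
python3 - <<'E'
from h import *
c=pickle.load(open("w1.pkl","rb"));k=1/1.5625
print(onz(c,np.array([(395,0),(391,165)])*k,.011)[:,:2])
P=onz(c,np.array([(376,248),(379,374),(414,248),(414,374),(395,380)])*k,.022)[:,:2];print(P)
go(.531,-.3345,.029,-2.5)
E
```

```text
[[ 0.70823593 -0.34662908]
 [ 0.61485295 -0.33940786]]
[[ 0.56173354 -0.32651858]
 [ 0.46626896 -0.32277067]
 [ 0.56050356 -0.35243581]
 [ 0.46497152 -0.34913528]
 [ 0.46063029 -0.33457381]]
t 2.2 tcp [ 0.5315 -0.3357  0.1991] psi -2.47 down [-0.0029 -0.002  -1.    ] F [-0.8  0.2  0. ] open 0.0856 q [-0.04  0.59  0.78  1.75 -0.48  1.01 -0.7 ]
ROW [ 1.701e-01 -1.000e-04 -1.500e-03] turn 0.03 dist 0.17
```

```bash
python3 -m handwheel '[[0.04,0.0005,0.001,0],[0.08,0.0005,0.001,0],[0.12,0.0005,0.001,0],[0.15,0.0005,0.001,0],[0.165,0.0005,0.001,0],[0.17,0.0005,0.001,0],[0.17,0.0005,0.001,0],[0.17,0.0005,0.001,0]]' 0
python3 - <<'E'
from h import *
from workcell import vision
go(.532,-.3365,.029,-2.5)
c=vision.capture("wrist")
im=cv2.resize(c["pixels"][:,:,::-1],(800,600),interpolation=cv2.INTER_CUBIC);cv2.imwrite("pics/w2.png",im)
E
```

```text
clock: 3.0
tcp_pos: [0.5346, -0.3332, 0.0321]
eef_rot: [[0.002, 0.999, -0.037], [-0.001, -0.037, -0.999], [-1.0, 0.002, 0.001]]
wrist_force: [0.7, -0.7, 0.5]
opening: 0.0854
t 3.0 tcp [ 0.5346 -0.3332  0.0321] psi -2.14 down [ 0.0024 -0.0011 -1.    ] F [ 0.7 -0.7  0.5] open 0.0854 q [ 0.07  0.81  0.61  1.81 -0.66  0.74 -0.57]
ROW [ 0.0031 -0.0025  0.0034] turn 0.36 dist 0.005
```

View pics/w2.png

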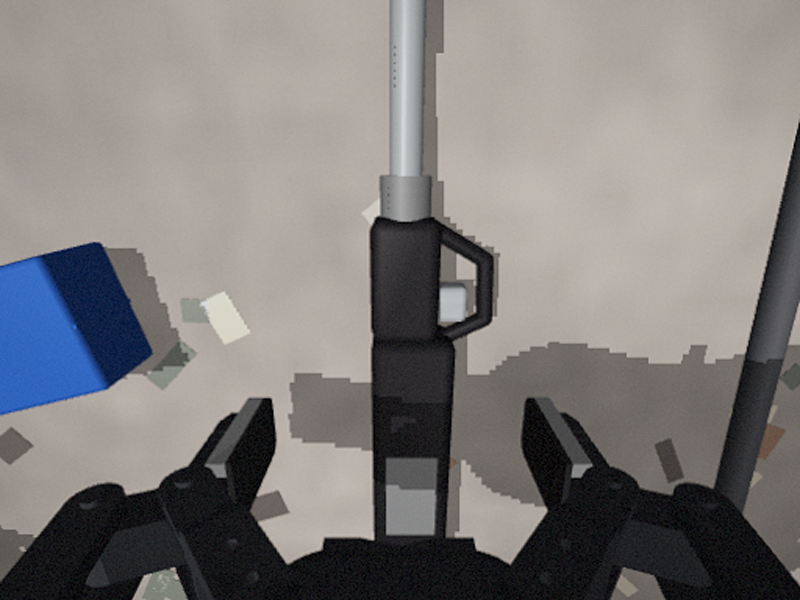

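The lighter lies between the open jaws, at column 412 against a jaw centre of about 400. I'll shift 3 mm and close.

```bash
python3 -m handwheel '[[0.003,-0.0025,0.0035,0.3],[0.003,-0.0025,0.0035,0.3],[0.003,-0.0025,0.0035,0.3]]'
python3 -m handwheel '[[0,0,0,0],[0,0,0,0],[0,0,0,0],[0,0,0,0],[0,0,0,0],[0,0,0,0],[0,0,0,0],[0,0,0,0]]' 255
python3 - <<'E'
from h import *
from workcell import vision
go(.532,-.3365,.30,-2.5)
E
```

```text
clock: 3.35
tcp_pos: [0.5309, -0.3365, 0.0278]
eef_rot: [[0.0, 0.999, -0.043], [-0.0, -0.043, -0.999], [-1.0, 0.0, 0.0]]
wrist_force: [0.1, 0.7, 0.4]
opening: 0.0852
clock: 4.15
tcp_pos: [0.5312, -0.3364, 0.0277]
eef_rot: [[0.001, 0.999, -0.043], [-0.0, -0.043, -0.999], [-1.0, 0.001, 0.0]]
wrist_force: [0.2, -0.0, 2.8]
opening: 0.0268
t 4.15 tcp [ 0.5312 -0.3364  0.0277] psi -2.45 down [ 5.e-04 -3.e-04 -1.e+00] F [ 0.2 -0.   2.8] open 0.0268 q [ 0.08  0.81  0.61  1.81 -0.66  0.74 -0.57]
ROW [-2.723e-01  9.000e-04  2.000e-04] turn 0.05 dist 0.272
```

```bash
python3 -m handwheel '[[-0.02,0,0,0],[-0.05,0,0,0],[-0.09,0,0,0],[-0.135,0,0,0],[-0.18,0,0,0],[-0.225,0,0,0],[-0.265,0,0,0],[-0.29,0,0,0],[-0.30,0,0,0],[-0.30,0,0,0]]'
python3 - <<'E'
from h import *
from workcell import vision
go(.445,.273,.32,150)
for n in("scene","side","wrist"):
    c=vision.capture(n)
    im=cv2.resize(c["pixels"][:,:,::-1],(800,600),interpolation=cv2.INTER_CUBIC);cv2.imwrite(f"pics/{n}3.png",im)
E
```

```text
clock: 5.15
tcp_pos: [0.531, -0.3364, 0.3288]
eef_rot: [[0.002, 0.999, -0.043], [-0.0, -0.043, -0.999], [-1.0, 0.002, 0.0]]
wrist_force: [1.3, -0.6, -0.1]
opening: 0.0267
t 5.15 tcp [ 0.531  -0.3364  0.3288] psi -2.46 down [ 2.2e-03 -4.0e-04 -1.0e+00] F [ 1.3 -0.6 -0.1] open 0.0267 q [-0.11  0.46  0.86  1.62 -0.37  1.23 -0.78]
ROW [ 0.0084 -0.1121 -0.6051] turn -152.46 dist 0.615
```

View pics/side3.png

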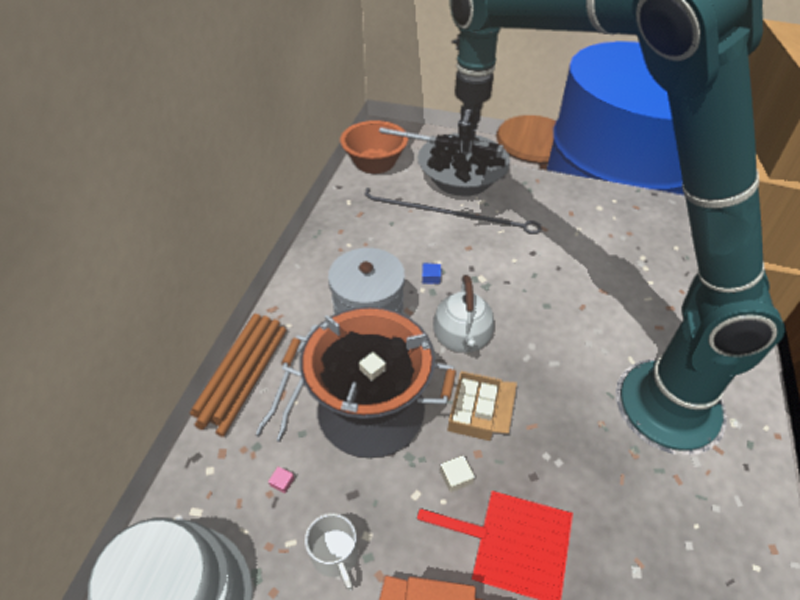

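View pics/wrist3.png

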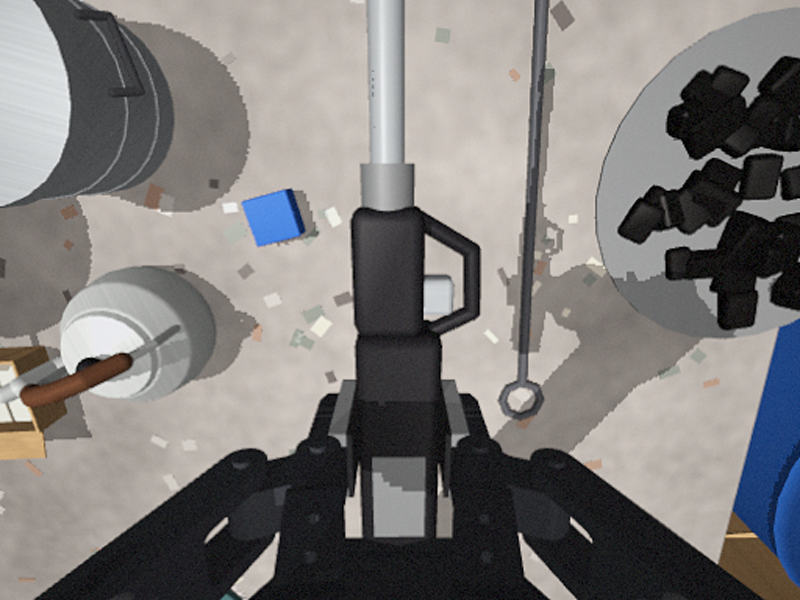

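```bash
python3 -m handwheel '[[0.008,-0.005,-0.03,-8],[0.008,-0.011,-0.06,-16],[0.008,-0.017,-0.09,-24],[0.008,-0.023,-0.125,-32],[0.008,-0.029,-0.16,-40],[0.008,-0.036,-0.195,-48],[0.008,-0.043,-0.23,-56],[0.008,-0.05,-0.265,-64],[0.008,-0.056,-0.3,-72],[0.008,-0.062,-0.335,-80]]'
python3 -c "
from h import *;go(.445,.273,.32,150)"
```

```text
clock: 6.3
tcp_pos: [0.4821, 0.0025, 0.318]
eef_rot: [[-0.003, 0.21, 0.978], [-0.001, 0.978, -0.21], [-1.0, -0.001, -0.003]]
wrist_force: [0.1, 0.6, -1.1]
opening: 0.0266
t 6.3 tcp [0.4821 0.0025 0.318 ] psi 77.88 down [-2.7e-03 -6.0e-04 -1.0e+00] F [ 0.1  0.6 -1.1] open 0.0266 q [-0.54  0.11  0.51  1.95 -0.06  1.09 -0.22]
ROW [-0.0021  0.2567 -0.0931] turn -72.12 dist 0.273
```

```bash
python3 -m handwheel '[[0,0.02,-0.01,-6],[0,0.05,-0.02,-14],[0,0.08,-0.03,-22],[0,0.11,-0.04,-30],[0,0.145,-0.05,-38],[0,0.18,-0.06,-46],[0,0.21,-0.075,-54],[0,0.235,-0.085,-62],[0,0.252,-0.092,-69],[0,0.257,-0.093,-72]]'
python3 -m handwheel '[[0,0,0,0],[0,0,0,0]]'
python3 - <<'E'
from h import *
from workcell import vision
go(.445,.273,.222,150)
d={}
for n in("scene","side","wrist"):
    c=vision.capture(n);d[n]=c
    im=cv2.resize(c["pixels"][:,:,::-1],(800,600),interpolation=cv2.INTER_CUBIC);cv2.imwrite(f"pics/{n}4.png",im)
pickle.dump(d,open("cap4.pkl","wb"))
E
```

```text
clock: 7.3
tcp_pos: [0.4462, 0.2744, 0.3173]
eef_rot: [[-0.003, -0.866, 0.5], [-0.002, 0.5, 0.866], [-1.0, 0.002, -0.003]]
wrist_force: [-0.4, 0.3, -0.6]
opening: 0.0269
clock: 7.5
tcp_pos: [0.4477, 0.2713, 0.3182]
eef_rot: [[-0.002, -0.861, 0.508], [-0.002, 0.508, 0.861], [-1.0, 0.001, -0.003]]
wrist_force: [0.7, 0.1, -1.0]
opening: 0.027
t 7.5 tcp [0.4477 0.2713 0.3182] psi 149.44 down [-0.0018 -0.0018 -1.    ] F [ 0.7  0.1 -1. ] open 0.027 q [-0.78  0.19  0.2   1.85 -0.04  1.11  0.47]
ROW [0.0962 0.0031 0.0003] turn -0.56 dist 0.096
```

View pics/side4.png

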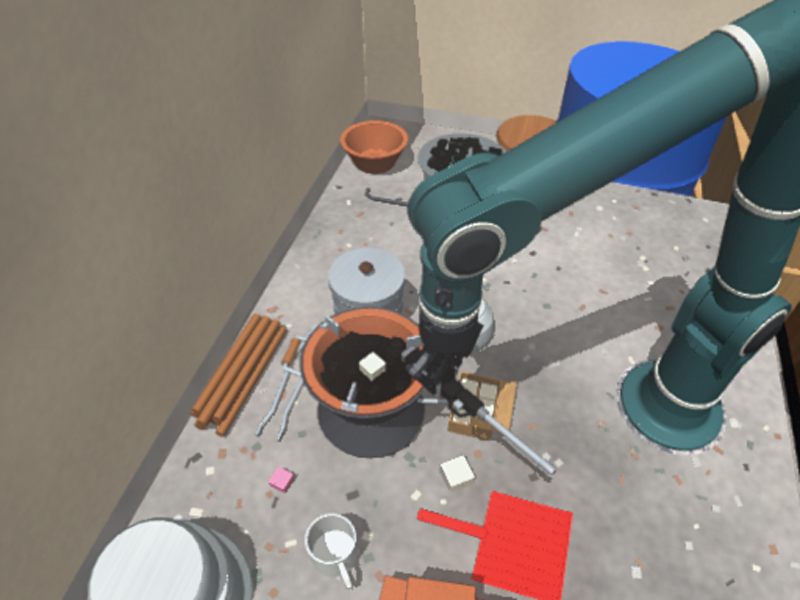

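View pics/scene4.png

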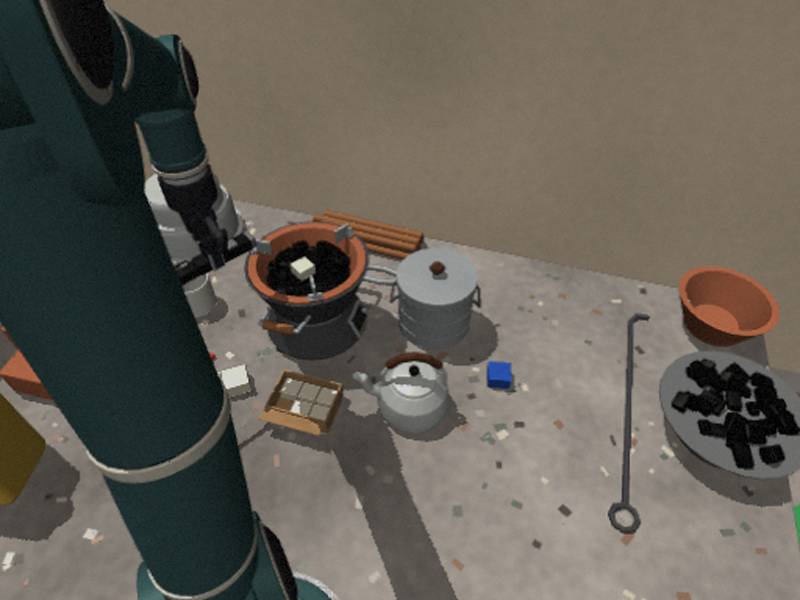

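The side view shows the lighter held level, with its rear at the jiko rim at (415,355) and the nozzle at (550,470) over clear floor. The tool can't be tilted through this interface. I'll press the rear of the handle on the fixed rim, which should pivot the nozzle down in the grip, watching the wrist force.

```bash
python3 -m handwheel '[[0.03,0.003,0,0],[0.06,0.003,0,0],[0.085,0.003,0,0],[0.093,0.003,0,0],[0.096,0.003,0,0],[0.096,0.003,0,0]]'
python3 -m handwheel '[[0.003,0,0,0],[0.006,0,0,0],[0.009,0,0,0],[0.009,0,0,0]]'
python3 - <<'E'
from h import *
from workcell import vision
go(.445,.273,.19,150)
d={}
for n in("side","wrist"):
    c=vision.capture(n);d[n]=c
    im=cv2.resize(c["pixels"][:,:,::-1],(800,600),interpolation=cv2.INTER_CUBIC);cv2.imwrite(f"pics/{n}5.png",im)
E
```

```text
clock: 8.25
tcp_pos: [0.4459, 0.2737, 0.2241]
eef_rot: [[0.001, -0.862, 0.507], [0.001, 0.507, 0.862], [-1.0, -0.0, 0.001]]
wrist_force: [0.6, -0.2, -0.4]
opening: 0.0265
clock: 8.65
tcp_pos: [0.4458, 0.2749, 0.2158]
eef_rot: [[0.002, -0.862, 0.506], [0.002, 0.506, 0.862], [-1.0, -0.001, 0.003]]
wrist_force: [-2.7, 0.8, 5.1]
opening: 0.0266
t 8.65 tcp [0.4458 0.2749 0.2158] psi 149.6 down [ 0.002   0.0024 -1.    ] F [-2.7  0.8  5.1] open 0.0266 q [-0.77  0.3   0.18  1.96 -0.07  0.88  0.49]
ROW [ 0.0258 -0.0002 -0.0021] turn -0.4 dist 0.026
```

View pics/side5.png

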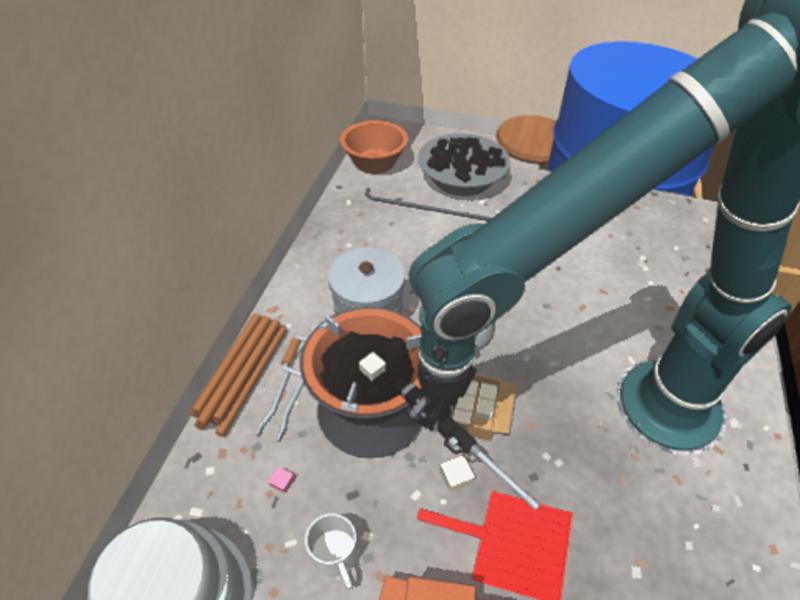

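View pics/wrist5.png

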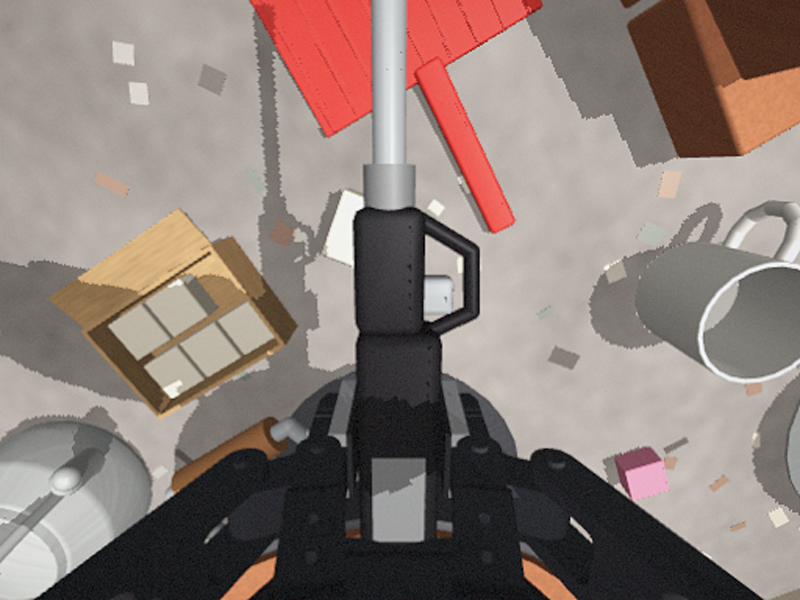

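Contact came where expected, with 5 N upward at TCP z 0.216. I'll press on in small steps.

```bash
python3 -m handwheel '[[0.003,0,0,0],[0.006,0,0,0],[0.009,0,0,0],[0.012,0,0,0],[0.012,0,0,0]]'
python3 - <<'E'
from h import *
from workcell import vision
go(.445,.273,.19,150)
c=vision.capture("wrist")
im=cv2.resize(c["pixels"][:,:,::-1],(800,600),interpolation=cv2.INTER_CUBIC);cv2.imwrite(f"pics/wrist6.png",im)
E
```

```text
clock: 9.25
tcp_pos: [0.4453, 0.2756, 0.2038]
eef_rot: [[0.001, -0.863, 0.505], [0.003, 0.505, 0.863], [-1.0, 0.0, 0.003]]
wrist_force: [-3.9, 1.9, 5.8]
opening: 0.0268
t 9.25 tcp [0.4453 0.2756 0.2038] psi 149.65 down [ 0.0014  0.003  -1.    ] F [-3.9  1.9  5.8] open 0.0268 q [-0.77  0.32  0.18  1.97 -0.08  0.86  0.5 ]
ROW [ 0.0138 -0.001  -0.0024] turn -0.35 dist 0.014
```

View pics/wrist6.png

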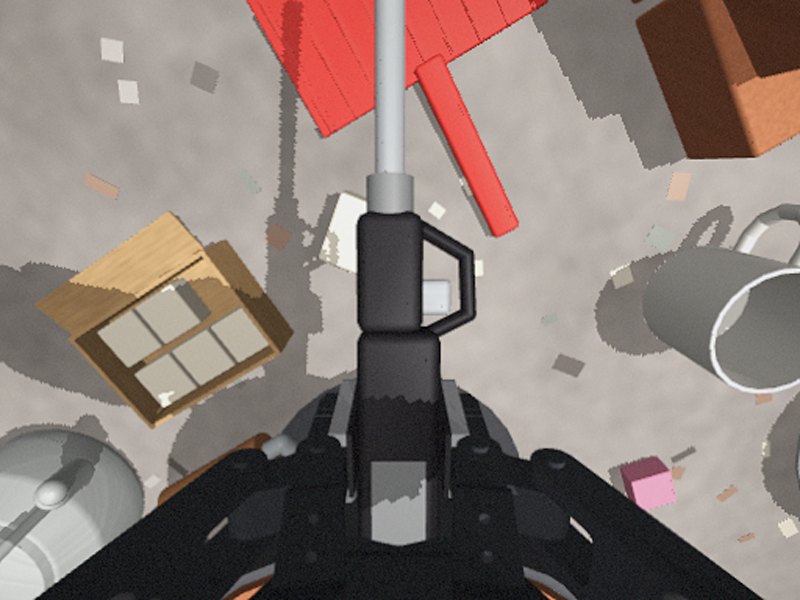

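The lighter is pivoting in the grip: the neck is foreshortening and the force is only about 7 N. I'll keep going.

```bash
python3 -m handwheel '[[0.003,0,0,0],[0.006,0,0,0],[0.009,0,0,0],[0.012,0,0,0],[0.015,0,0,0],[0.017,0,0,0],[0.017,0,0,0]]'
python3 - <<'E'
from h import *
from workcell import vision
go(.445,.273,.19,150)
d={}
for n in("side","wrist"):
    c=vision.capture(n);d[n]=c
    im=cv2.resize(c["pixels"][:,:,::-1],(800,600),interpolation=cv2.INTER_CUBIC);cv2.imwrite(f"pics/{n}7.png",im)
pickle.dump(d,open("cap7.pkl","wb"))
E
```

```text
clock: 10.0
tcp_pos: [0.4459, 0.2754, 0.1871]
eef_rot: [[0.002, -0.863, 0.506], [0.003, 0.506, 0.863], [-1.0, -0.0, 0.004]]
wrist_force: [-3.7, 1.2, 7.3]
opening: 0.0266
t 10.0 tcp [0.4459 0.2754 0.1871] psi 149.63 down [ 0.0024  0.003  -1.    ] F [-3.7  1.2  7.3] open 0.0266 q [-0.77  0.34  0.18  1.98 -0.08  0.82  0.5 ]
ROW [-0.0029 -0.0004 -0.0025] turn -0.37 dist 0.004
```

View pics/side7.png

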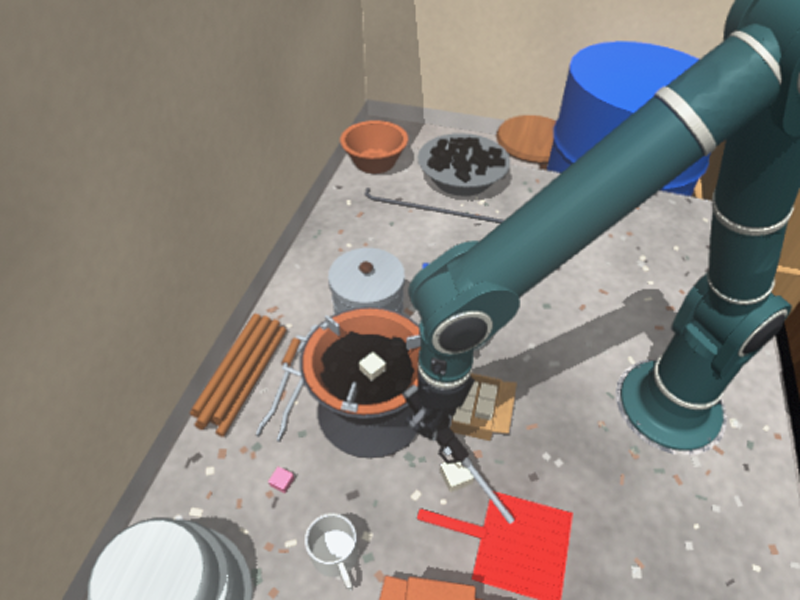

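View pics/wrist7.png

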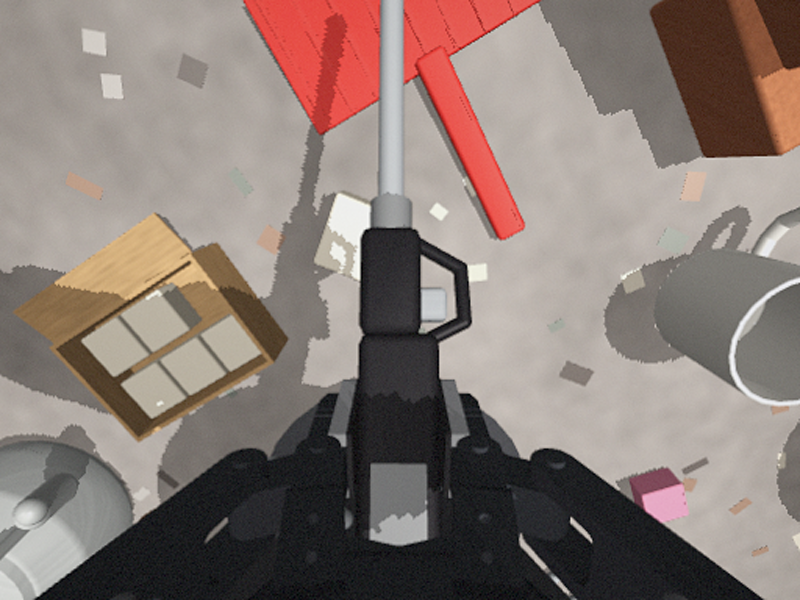

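The side view puts the nozzle tip at (512,521). I'll work out the tip position by cutting that ray with the lighter's vertical plane.

```bash
cat >> h.py <<'E'
def tipplane(c,uv,tcp,psi):
    a=np.radians(psi);h=np.array([np.cos(a),np.sin(a),0]);l=np.array([-h[1],h[0],0])
    o,d=ray(c,[uv]);d=d[0];q=np.array(tcp)+.003*l
    P=o+d*((q-o)@l/(d@l)); v=P-q; along=v@h
    print("tip",P.round(4),"along",along.round(4),"dz tip-tcp",v[2].round(4))
    for off in(.0127,.0167,.0207): print(" off",off,"len",np.hypot(along,v[2]+off).round(4),"tilt",np.degrees(np.arctan2(-(v[2]+off),along)).round(1))
    return P
E
python3 - <<'E'
from h import *
d=pickle.load(open("cap7.pkl","rb"))
tipplane(d["side"],np.array([512,521])/1.5625,(.4459,.2754,.1871),149.6)
crop(d["side"],290,270,60,70,8,"pics/c7.png")
E
```

```text
tip [0.2933 0.3614 0.0777] along 0.1751 dz tip-tcp -0.1094
 off 0.0127 len 0.2001 tilt 28.9
 off 0.0167 len 0.1982 tilt 27.9
 off 0.0207 len 0.1963 tilt 26.9
```

View pics/c7.png

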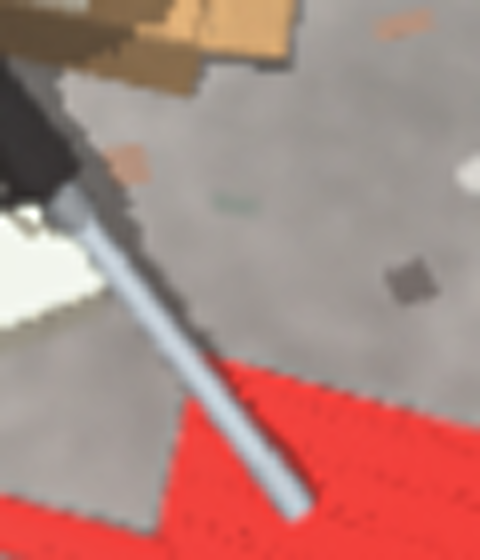

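Tilt is about 28° nose-down, with the tip 0.175 m ahead of the TCP and 0.109 m below it. That's inside the window. I'll lift straight up and then move to a hover above the target.

```bash
python3 -m handwheel '[[-0.02,0,0,0],[-0.05,0,0,0],[-0.085,0,0,0],[-0.12,0,0,0],[-0.15,0,0,0],[-0.175,0,0,0],[-0.185,0,0,0],[-0.19,0,0,0],[-0.19,0,0,0]]'
python3 - <<'E'
from h import *
go(.5883,.015,.372,90)
E
```

```text
clock: 11.0
tcp_pos: [0.4452, 0.2736, 0.375]
eef_rot: [[-0.0, -0.862, 0.507], [-0.0, 0.507, 0.862], [-1.0, 0.0, -0.0]]
wrist_force: [-0.8, 1.1, -2.0]
opening: 0.0267
t 11.0 tcp [0.4452 0.2736 0.375 ] psi 149.55 down [-3.e-04 -2.e-04 -1.e+00] F [-0.8  1.1 -2. ] open 0.0267 q [-0.79  0.14  0.2   1.78 -0.03  1.23  0.45]
ROW [ 0.0031 -0.2544 -0.1504] turn 59.55 dist 0.296
```

```bash
python3 -m handwheel '[[0.002,-0.015,-0.01,4],[0.002,-0.045,-0.025,10],[0.002,-0.08,-0.045,18],[0.002,-0.115,-0.065,26],[0.002,-0.15,-0.085,34],[0.002,-0.185,-0.108,42],[0.002,-0.215,-0.127,50],[0.002,-0.24,-0.142,56],[0.003,-0.252,-0.149,59],[0.003,-0.2545,-0.1505,59.5]]'
python3 -m handwheel '[[0,0,0,0],[0,0,0,0],[0,0,0,0]]'
python3 - <<'E'
from h import *
from workcell import vision
go(.5883,.015,.332,90)
d={}
for n in("scene","side"):
    c=vision.capture(n);d[n]=c
    im=cv2.resize(c["pixels"][:,:,::-1],(800,600),interpolation=cv2.INTER_CUBIC);cv2.imwrite(f"pics/{n}8.png",im)
pickle.dump(d,open("cap8.pkl","wb"))
crop(d["scene"],150,110,110,110,5,"pics/c8s.png");crop(d["side"],185,170,110,110,5,"pics/c8d.png")
E
```

```text
clock: 12.0
tcp_pos: [0.5884, 0.0136, 0.3709]
eef_rot: [[-0.003, 0.002, 1.0], [-0.001, 1.0, -0.002], [-1.0, -0.001, -0.002]]
wrist_force: [0.2, 0.3, -0.7]
opening: 0.0264
clock: 12.3
tcp_pos: [0.5881, 0.0167, 0.3724]
eef_rot: [[-0.0, -0.004, 1.0], [0.001, 1.0, 0.004], [-1.0, 0.001, -0.0]]
wrist_force: [0.8, -1.1, -0.5]
opening: 0.0269
t 12.3 tcp [0.5881 0.0167 0.3724] psi 90.23 down [-2.e-04  8.e-04 -1.e+00] F [ 0.8 -1.1 -0.5] open 0.0269 q [-0.49  0.28  0.51  1.65 -0.14  1.26  0.05]
ROW [ 0.0404 -0.0017  0.0002] turn 0.23 dist 0.04
```

View pics/c8s.png

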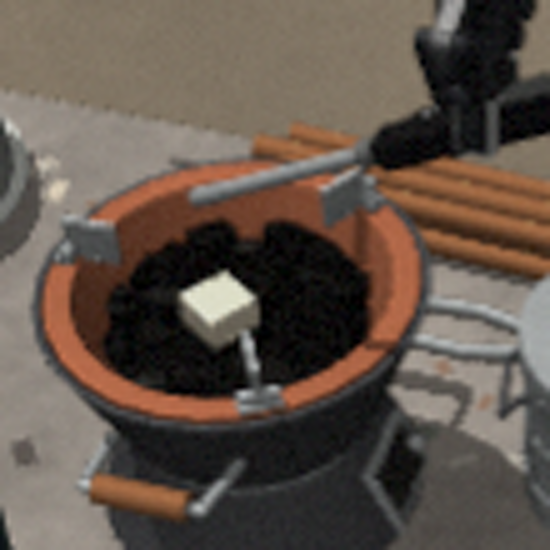

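View pics/c8d.png

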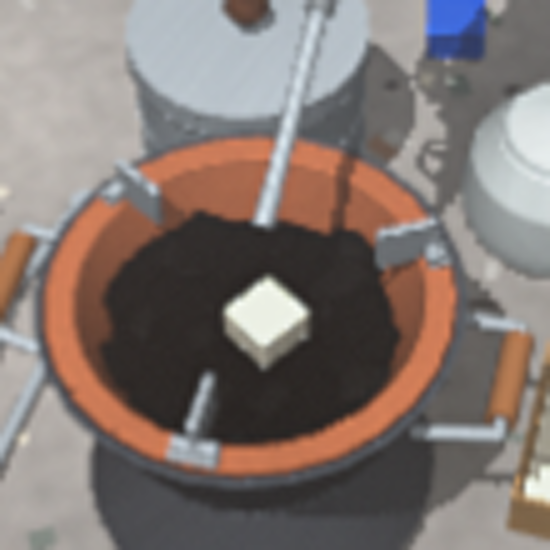

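View pics/scene8.png

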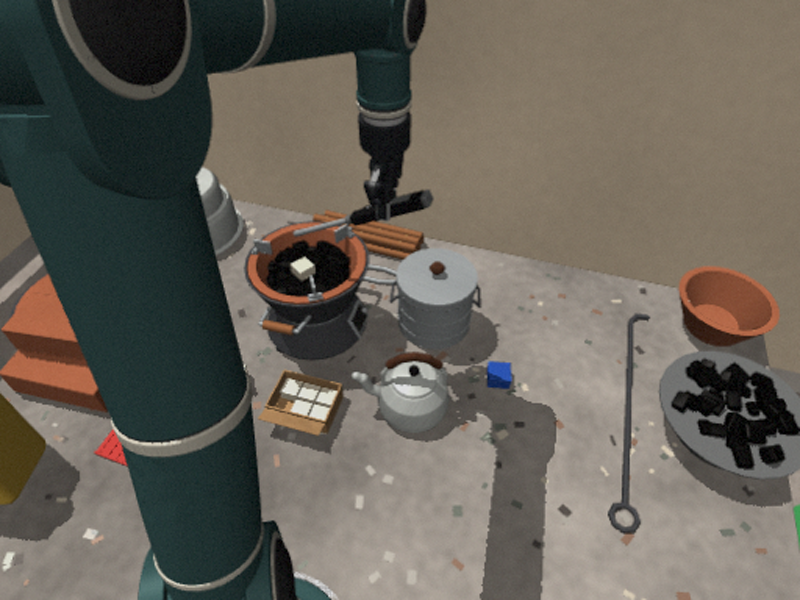

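The tip is at (193,195) in the scene crop and (264,222) in the side crop. The block's top centre is at about (218,300) and (266,310).

```bash
python3 - <<'E'
from h import *
d=pickle.load(open("cap8.pkl","rb"));S,D=d["scene"],d["side"]
g=lambda p,o:(np.array(p,float)+.5)/5-.5+np.array(o)
ts,td=g((195,195),(150,110)),g((265,221),(185,170))
print("tip",tri(S,ts,D,td))
bs,bd=g((219,298),(150,110)),g((266,308),(185,170))
print("blk",tri(S,bs,D,bd),onz(S,[bs],.187),onz(D,[bd],.187))
# white-mask block centroid of top face
for n,c,o in(("S",S,(150,110)),("D",D,(185,170))):
    im=c["pixels"][o[1]:o[1]+110,o[0]:o[0]+110].astype(int); m=(im.min(2)>(175 if n=="S" else 215))
    ys,xs=np.nonzero(m); 
    nn,lab,st,ce=cv2.connectedComponentsWithStats(m.astype(np.uint8));
    for i in range(1,nn):
        if st[i,4]>20: print(n,st[i],ce[i]+o,onz(c,[ce[i]+o],.187))
# second point on the neck for the tilt
ns,nd=g((355,157),(150,110)),g((313,20),(185,170))
A=tri(S,ts,D,td)[0];B=tri(S,ns,D,nd)
print(B);
for q in (d["scene"],): 
    P=tipplane(D,td,(.5881,.0167,.3724),90.2);P=tipplane(S,ts,(.5881,.0167,.3724),90.2)
E
```

```text
tip (array([0.58349849, 0.19142153, 0.26882988]), np.float64(0.0007586215674265321))
blk (array([0.58655277, 0.18945151, 0.18730642]), np.float64(0.0010994709280752733)) [[0.58617349 0.18971353 0.187     ]] [[0.58711551 0.18883551 0.187     ]]
S [37 55 13  9 71] [192.97183099 169.11267606] [[0.58614746 0.19110543 0.187     ]]
D [102  23   8  11  62] [291.30645161 197.11290323] [[0.47131339 0.02691668 0.187     ]]
D [ 46  56  15  13 105] [237.73333333 232.05714286] [[0.58641651 0.19163372 0.187     ]]
(array([0.58656993, 0.09147988, 0.31731786]), np.float64(0.001794524428739588))
tip [0.5845 0.1893 0.2664] along 0.1726 dz tip-tcp -0.106
 off 0.0127 len 0.1962 tilt 28.4
 off 0.0167 len 0.1944 tilt 27.4
 off 0.0207 len 0.1926 tilt 26.3
tip [0.5845 0.1924 0.2674] along 0.1757 dz tip-tcp -0.105
 off 0.0127 len 0.1984 tilt 27.7
 off 0.0167 len 0.1966 tilt 26.7
 off 0.0207 len 0.1948 tilt 25.6
```

Tip and block agree within about 3 mm horizontally, and the tip is at about z 0.267. I'll descend 45 mm, then check.

```bash
python3 -m handwheel '[[0.008,0,0.001,0],[0.018,0,0.002,0],[0.028,0,0.002,0],[0.037,0,0.002,0],[0.043,0,0.002,0],[0.045,0,0.002,0],[0.045,0,0.002,0],[0.045,0,0.002,0]]'
python3 - <<'E'
from h import *
from workcell import vision
go(.5883,.015,.312,90)
d={}
for n in("scene","side"):
    d[n]=vision.capture(n)
pickle.dump(d,open("cap9.pkl","wb"))
crop(d["scene"],165,130,60,60,9,"pics/c9s.png");crop(d["side"],210,190,60,60,9,"pics/c9d.png")
E
```

```text
clock: 13.2
tcp_pos: [0.5907, 0.0149, 0.3278]
eef_rot: [[0.001, -0.001, 1.0], [0.0, 1.0, 0.001], [-1.0, 0.0, 0.001]]
wrist_force: [0.3, 0.2, -0.6]
opening: 0.0267
t 13.2 tcp [0.5907 0.0149 0.3278] psi 90.05 down [ 7.e-04  1.e-04 -1.e+00] F [ 0.3  0.2 -0.6] open 0.0267 q [-0.48  0.32  0.51  1.7  -0.16  1.17  0.07]
ROW [ 0.0158  0.0001 -0.0024] turn 0.05 dist 0.016
```

View pics/c9s.png

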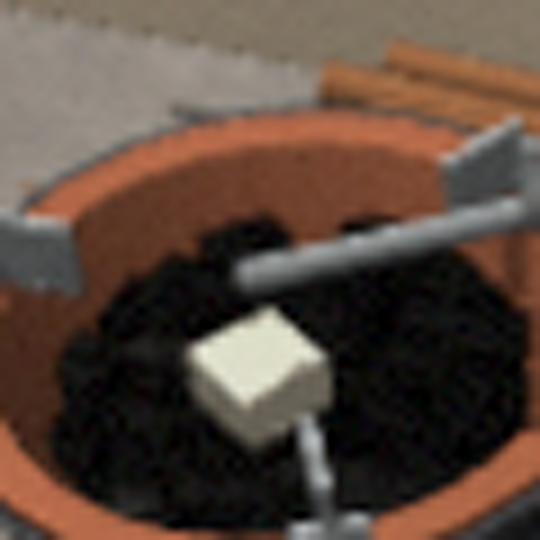

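View pics/c9d.png

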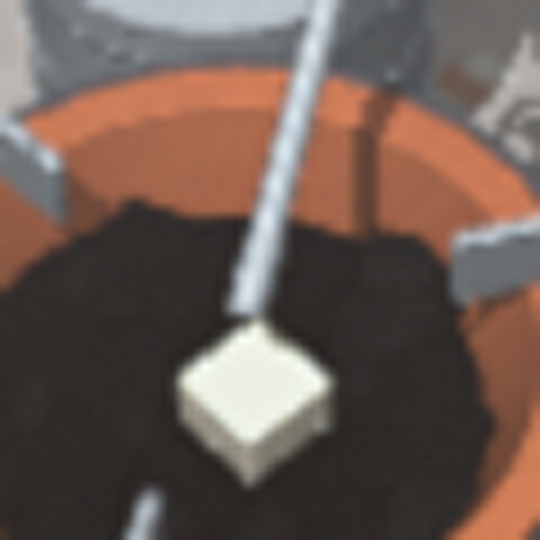

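The tip is at (243,275) in the scene crop and (245,305) in the side crop. The block's top centre is at about (257,357) and (255,382).

```bash
python3 - <<'E'
from h import *
d=pickle.load(open("cap9.pkl","rb"));S,D=d["scene"],d["side"]
g=lambda p,o:(np.array(p,float)+.5)/9-.5+np.array(o)
T,e=tri(S,g((243,276),(165,130)),D,g((246,306),(210,190)));B,e2=tri(S,g((258,356),(165,130)),D,g((255,382),(210,190)))
print(T,e,B,e2,T-B)
for dz in (.012,.016,.02,.024): # predicted pixels if descended so that tip at block+dz
    P=np.array([B[0],B[1],.187+dz]);print(dz,(proj(S,P)-(165,130)+.5)*9-.5,(proj(D,P)-(210,190)+.5)*9-.5)
E
```

```text
[0.58721972 0.19026699 0.22286079] 0.0020188620099814395 [0.5864806  0.19074019 0.18647166] 0.0006486135812781575 [ 0.00073912 -0.0004732   0.03638913]
0.012 [[252.40172505 328.98713748]] [[252.8566478  357.27255503]]
0.016 [[250.79831282 320.02411028]] [[252.37435296 349.54736344]]
0.02 [[249.18629882 311.01115057]] [[251.8892739  341.77431257]]
0.024 [[247.56561708 301.94785805]] [[251.40138805 333.95298141]]
```

Horizontally it's centred to within 1 mm, and the tip is about 36 mm above the block. I'll lower it 19 mm.

```bash
python3 -m handwheel '[[0.004,0,0,0],[0.008,0,0,0],[0.012,0,0,0],[0.015,0,0,0],[0.018,0,0,0],[0.019,0,0,0],[0.019,0,0,0],[0.019,0,0,0],[0.019,0,0,0],[0.019,0,0,0]]'
python3 - <<'E'
from h import *
from workcell import vision
go(.5883,.015,.312,90)
d={}
for n in("scene","side","wrist"):
    d[n]=vision.capture(n)
pickle.dump(d,open("cap10.pkl","wb"))
crop(d["scene"],165,130,60,60,9,"pics/c10s.png");crop(d["side"],210,190,60,60,9,"pics/c10d.png")
cv2.imwrite("pics/side10.png",cv2.resize(d["side"]["pixels"][:,:,::-1],(800,600)))
E
```

```text
clock: 14.3
tcp_pos: [0.5906, 0.015, 0.3086]
eef_rot: [[0.0, -0.001, 1.0], [0.0, 1.0, 0.001], [-1.0, 0.0, 0.0]]
wrist_force: [0.2, 0.6, -0.8]
opening: 0.0268
t 14.3 tcp [0.5906 0.015  0.3086] psi 90.05 down [ 4.e-04  1.e-04 -1.e+00] F [ 0.2  0.6 -0.8] open 0.0268 q [-0.48  0.33  0.5   1.72 -0.18  1.13  0.08]
ROW [-0.0034  0.0001 -0.0023] turn 0.05 dist 0.004
```

View pics/c10s.png

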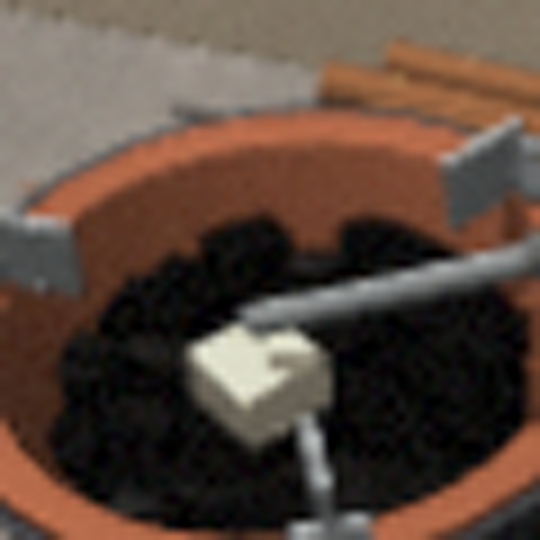

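View pics/c10d.png

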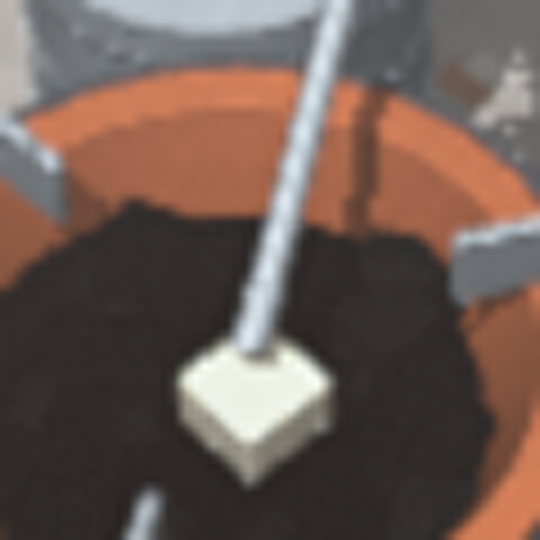

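View pics/side10.png

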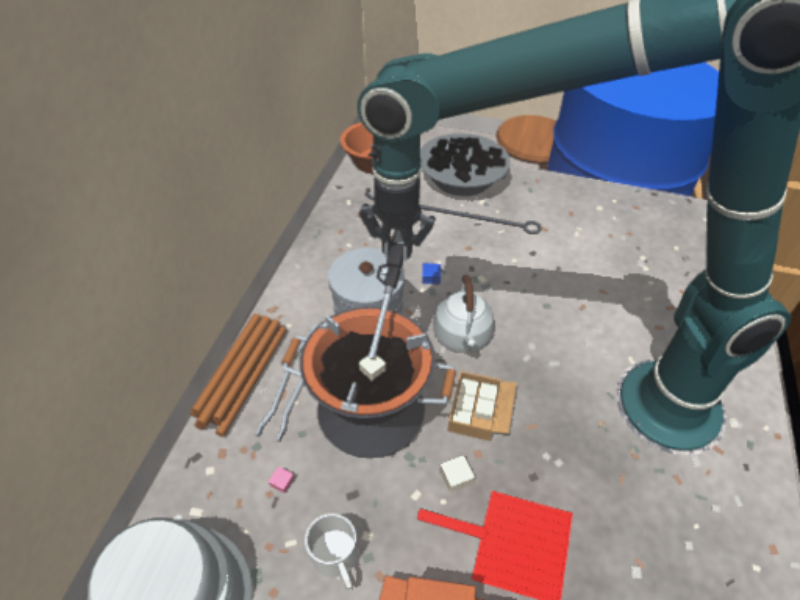

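The tip is at (248,318) in the scene crop and (252,347) in the side crop. The predicted pixels for a tip centred 16 mm above the block were (251,320) and (252,350), so it fits. The block hasn't moved and the arm is settled, so I'll hand in.

```bash
python3 - <<'E'
from h import *
from workcell import readout,ticket
d=pickle.load(open("cap10.pkl","rb"));S,D=d["scene"],d["side"]
g=lambda p,o:(np.array(p,float)+.5)/9-.5+np.array(o)
T,e=tri(S,g((248,319),(165,130)),D,g((252,348),(210,190)));print(T,e)
o=readout.get_obs();print(o["opening"],np.abs(o["qd"]).max(),o["wrist_force"])
if T[2]>.197 and T[2]<.213: print(ticket.job_done())
E
```

```text
[0.58617024 0.19119233 0.20400194] 0.0007672985658121216
0.02647708702544165 0.0027410852003636925 [-1.16384308 -0.59721152 -0.70313315]
the job is handed in; nothing more can be done
None
```

I handed in the job at about 14.5 s, with the lighter still held in the gripper and its nozzle over the middle of the firelighter block. No verdict is reported, so this rests on my own checks.

**What I did:** I gripped the lighter by the middle of its handle and lifted it to a grip height of about 0.31 m, then carried it over the kettle. The tool cannot be tilted through this interface. To get the angle, I pressed the rear of the handle on the fixed jiko rim at under 10 N, which swung the nozzle down in the grip. I then lifted off, turned, and lowered the tip over the block.

**Last checks:**

| Check | Measured | Allowed |
|---|---|---|
| Tip sideways from block centre | about 1 mm | under 14 mm |
| Tip above block top | about 17 mm | 6 to 30 mm |
| Neck below level | about 26–28° | 13 to 53° |
| Finger opening on handle | 26.5 mm | – |

- **Stillness:** joint speeds were below 0.003 rad/s, and the wrist force was within its usual noise.
- **Other things:** no shift of the block or its surroundings could be seen in the pictures. I compared them by eye, not by measurement.

**Disagreement:** the grip-to-tip length came out at 193–200 mm against the stated 203 mm, and at the first hover my tip-height estimates differed by about 5 mm. Both are well within the margins.

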